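# Hang the ring gauge and hold the enabling switch half-way

### The arm

A 6-joint arm with a two-finger parallel gripper is mounted at the origin on a cart in front of the work surface, level with it; the furniture and walls round the work are solid. World frame = base frame: x ahead of the robot, y to its left, z up, the work surface at z = 0. Lengths are in m, angles in degrees, forces in N, time in s.
With the tool pointing down it reaches from about 0.3 to 0.75 m from the base axis. Payload 8.5 kg.
Tool frame: the origin (TCP) lies between the finger pads, 19 mm behind the fingertips; this is the grasp point; z points along the fingers, y is the line along which they close (so a half turn about z gives the same grasp; the last joint's range is limited). The gripper opens to 85 mm and grips with 20 to 120 N. Pads are 22 mm wide; open, the fingers measure 114 mm over their backs; the gripper's body (76 mm by 85 mm) begins 54 mm behind the grasp point. The pads swing forward as they close: fully open they stand 13 mm farther back than shut.
Start: joints at [-82.523, 21.807, 74.336, -0, 83.858, -12.336], TCP at [0.186, -0.517, 0.25] pointing down, gripper open.
Joint ranges: [-178.18, 178.18], [-50.72, 133.34], [12.68, 142.11], [-81.47, 261.47], [9.98, 163.14], [-165.26, 165.26]. Speed limits (degrees/s): [136.94, 136.94, 180, 180, 180, 180].

### API

Orientations are given as a 3x3 rotation matrix whose columns are the frame's x, y, z axes.
In Python, from rig import env, viewer, recognise, pinpoint gives the robot as it stands.
- The arm moves only by the tool move_arm, never from a script. Its argument "plan" is text: rows parted by semicolons, each of 7 numbers parted by spaces: the shift along the tool's x, y, z in m, then the turn, a rotation vector about the tool's x, y, z in rad, then the finger opening in m, from 0 to 0.0854. A call has 1 to 12 rows; each row shifts and turns the commanded pose from where the row before left it, along the tool's axes as they then stand; what a row does not reach is not made up. A row lasts 1/8 s, in which the tool goes at most 62.5 mm and 10.7 degrees, less where a joint would pass 70% of its speed; a pose out of reach is approached as far as the arm can. A call is refused whole if a number of a shift passes 0.0625 or a number of a turn 0.188, either way. A call with a gripper value outside its range is refused whole. The fingers move at their own pace and stop on an object; "grip_force" is the grip in N (left out, the last holds). Time passes only in rows, so rows that do not move let the fingers close. It gives the time, the measured TCP pose, the force, the opening and the grip force at its end, in the units of the state.
- env.observe(): the state, without advancing time (a new reading comes with each control period).
- viewer.get_image(name): name is "side" or "top" or "wrist"; returns (picture, depth): 480x640x3 uint8, red, green, blue; 480x640 float32, m along the optical axis (not along the pixel's ray), 0 where there is no reading.
- viewer.calibration(name): a dict with "fx", "fy", "cx", "cy" (pixels), "k1" (the pictures are not rectified: a ray, as slopes to the right and down, at radius r is drawn at 1 + k1 r^2 times it, then the intrinsics apply), "R" (3x3) and "t" (3): a world point X has camera coordinates R X + t. Camera axes: x right, y down, z forward; pixel columns grow to the right and rows downward; lengths in m; the calibration is good to about 2 mm. A picture is of the moment at which its call begins: read the wrist's pose just before it. calibration takes no time and is no camera call; for the wrist camera it gives the pose at the moment of the call.
- env.close_job(): hands the job in; it is judged then, once.
Trained networks look in the newest picture that a camera, given by its name, has taken for a name from the list of things; names that differ only in an ending like _2 or _b are one class to them, and where a whole thing is asked for, a point or a joint stands for the part that bears it (a point fixed in the world has none). Each returns a list of dicts, best first, with "conf" (0 to 1); they miss things now and then, are a little off and sometimes report something else, mostly with a low value. They report only what shows in the picture. A call takes as long as a camera call.
- recognise(camera, name): "extent" ([centre column, centre row, width, height] in pixels, round what is visible of it).
- pinpoint(camera, name): "pixel" ([column, row] in pixels: a listed point, or the origin of a listed thing).
The state is a dict: "time_s": time; "q": joint angles; "qvel": joint speeds; "joint_efforts": joint torques, N m; "position": TCP position; "tool_rot": TCP orientation; "ft_force": force on the tool from outside, world axes, zero at the start; "wrist_torque": the same for the moment, N m; "grip_width": finger opening in m; "gripper_force": force on a finger pad.
Only numpy, scipy, OpenCV 4.12 (cv2) and the standard library are available. Lean on these libraries where they do the work, as an engineer would, in place of code of your own. Each camera call takes 0.05 s, during which the arm holds its last target. There are 200 camera calls.

### The job

Take the setting ring out of the slotted rest and hang it over the horizontal mandrel of the stand, between the mandrel's two raised collars, and let go of it. Then press the round spring-loaded cap of the enabling switch down to its middle position, where its top is level with the top of the index post beside it, never pushing it on through towards the bottom. Keep it there for at least three seconds and finish while still holding it down; leave the ball gauge and the pin standing where they are.

Things in the scene. Friction and masses are not known exactly. Their poses are not given: they have to be found in the camera images.
- rest: Fixed low rest: foot 52 x 88 x 12 mm, origin under its centre on the table, with an upright pocket 19 mm wide along x and 64 mm long along y, its floor 12 mm and its side walls' top 38 mm above the table, in which the ring stands. It may lie to the left or to the right of the stand.
- ring: The loose setting ring: plain steel ring gauge, 65 mm outside, bore 32 mm, 18 mm thick, 0.2 to 0.45 kg. Origin at its centre, midway through its thickness; its own x axis is the ring's axis. It stands upright in the rest's pocket, axis level and along the rest's x axis, top 77 mm above the table; it can be pinched from above across its 18 mm thickness.
- stand: Fixed stand: foot plate 100 x 90 x 12 mm, origin under its centre on the table. Its post, 34 mm square, 117 mm high, centred at y = -20 mm, carries a level steel mandrel, 13 mm in diameter, axis 115 mm above the table, pointing along +y to its free end. Two collars, 18 mm in diameter, sit on it at y = 28 to 33 mm and at the free end, y = 83 to 90 mm; the ring passes over both.
- seat (a point): Point on the mandrel's axis midway between the collars, 115 mm above the table; its y axis points along the mandrel to the free end, its z up. A ring that hangs freely here has its centre about 9.5 mm below this point.
- switch: Fixed enabling switch: grey housing 76 x 136 mm on a foot 86 x 146 mm, top of the housing 36 mm above the table, origin under its centre on the table. The black cap stands at y = -30 mm, the index post at y = +45 mm. It lies on the other side of the stand from the slotted rest.
- cap_top (a point): Centre of the flat top of the switch's round black cap, 46 mm in diameter (flat part 40 mm); 70 mm above the table when released, 60 mm in the middle position. It goes down with the cap.
- cap (a joint): Travel of the cap downwards in m: 0 released, 0.010 middle position (top level with the index post), 0.020 bottom. The spring pushes back with about 3.5 N at first and 0.4 N more per mm, so about 7.5 N in the middle; let go, the cap springs up again.
- index_top (a point): Centre of the flat top of the index post, a steel pin 12 mm in diameter, 60 mm above the table.
- ball_gauge: Bystander: loose reference ball on a stem and round foot, 49 mm wide, 84 mm high, standing; origin under its foot.
- pin: Bystander: loose locating pin standing on its knurled head, 27 mm wide, 52 mm high; origin under it.

How it is judged:
By the outcome, as a careful person would: the job done as asked, in the order asked, and still so for the second after the job is handed in, while the arm keeps its last pose, push and grip.
It also fails if it takes over 64 s, if anything falls off the work surface, if the arm or the gripper's body presses on something with over 40 N, if the wrist force passes 120 N, or if a joint passes its speed limit or range.

## Working session

There is one attempt and no reset: what is moved stays moved. The work goes in short steps, Python scripts to look and compute and a tool call to move; the robot and the scene stay as the last step left them, time stands still between calls to the robot, and variables do not carry over. Pictures are saved under pics/ and viewed, at most 12 in all, crops included, and the job is handed in when it is done.

Besides the shell and the picture viewer there is one more tool, called after "Request:" as a command line: name --argument value ..., lists and objects as JSON in quotes. move_arm: Moves the arm, as the interface text tells. Its arguments: {"type":"object","properties":{"plan":{"type":"string"},"grip_force":{"type":"number"}},"required":["plan"]}

```bash
mkdir -p pics; ls; cat > h.py <<'E'
import numpy as np, cv2
from rig import env, viewer, recognise, pinpoint
def ray(c,px):
    k=viewer.calibration(c); d=np.array([(px[0]-k['cx'])/k['fx'],(px[1]-k['cy'])/k['fy']]); u=d.copy()
    for _ in range(20): u=d/(1+k['k1']*(u@u))
    R=np.array(k['R']);t=np.array(k['t'])
    return -R.T@t, R.T@np.array([u[0],u[1],1.])
def at_z(c,px,z):
    o,d=ray(c,px); return o+d*(z-o[2])/d[2]
def at_depth(c,px,dep):
    o,d=ray(c,px); return o+d*dep
def proj(c,X):
    k=viewer.calibration(c); p=np.array(k['R'])@np.asarray(X)+np.array(k['t']); u=p[:2]/p[2]; u=u*(1+k['k1']*(u@u))
    return np.array([u[0]*k['fx']+k['cx'],u[1]*k['fy']+k['cy']])
def save(n,im): cv2.imwrite(f'pics/{n}.png',im[:,:,::-1])
E
python3 - <<'E'
from h import *
np.set_printoptions(precision=4,suppress=True)
for c in('side','top'):
    im,d=viewer.get_image(c); save(c+'0',im); np.save(f'{c}_d.npy',d)
    k=viewer.calibration(c); print(c,-np.array(k['R']).T@np.array(k['t']),np.array(k['R'])[2])
    for n,z in (('rest',0),('ring',.0445),('stand',0),('seat',.115),('switch',0),('cap_top',.07),('index_top',.06),('ball_gauge',0),('pin',0)):
        for r in pinpoint(c,n)[:2]: 
            p=r['pixel']; print(n,round(r['conf'],2),np.round(p),at_z(c,p,z), at_depth(c,p,d[int(p[1]),int(p[0])]) if 0<=p[1]<480 and 0<=p[0]<640 else '')
print(env.observe())
E
```

```text
pics
side [0.0236 0.9396 0.5038] [ 0.4566 -0.818  -0.3499]
rest 0.87 [387. 249.] [ 0.484  -0.2636  0.    ] [ 0.4703 -0.2277  0.015 ]
ring 0.63 [388. 236.] [ 0.4721 -0.2343  0.0445] [ 0.4807 -0.2567  0.0357]
stand 0.71 [271. 278.] [0.633  0.0206 0.    ] [0.6186 0.0423 0.0119]
stand 0.51 [250. 234.] [ 0.8273 -0.1776  0.    ] [0.6383 0.0851 0.1185]
seat 0.9 [253. 234.] [0.6386 0.0749 0.115 ] [0.6342 0.0811 0.1178]
switch 0.68 [286. 353.] [0.4484 0.2576 0.    ] [0.4176 0.3072 0.0366]
cap_top 0.81 [294. 306.] [0.4542 0.222  0.07  ] [0.454  0.2223 0.0702]
ball_gauge 0.89 [340. 304.] [0.4509 0.0564 0.    ] [0.4433 0.0722 0.009 ]
pin 0.69 [181. 313.] [0.6907 0.2384 0.    ] [0.6847 0.2447 0.0045]
top [0.4504 0.0088 1.1258] [ 0.094  -0.0106 -0.9955]
rest 0.87 [431. 267.] [ 0.477  -0.2433  0.    ] [ 0.4762 -0.2355  0.0348]
ring 0.73 [437. 266.] [ 0.4793 -0.2467  0.0445] [ 0.4784 -0.239   0.0768]
stand 0.66 [312. 196.] [0.6311 0.0228 0.    ] [0.6149 0.0216 0.1009]
seat 0.98 [284. 181.] [0.643  0.0776 0.115 ] [0.6419 0.0772 0.121 ]
switch 0.92 [203. 278.] [0.446  0.2589 0.    ] [0.4463 0.2429 0.0
[... 318 characters left out ...]
267.] [ 0.4774 -0.2572  0.    ] [ 0.4756 -0.2395  0.0747]
pin 0.68 [222. 165.] [0.7003 0.2263 0.    ] [ 0.7008  0.2267 -0.0022]
{'time_s': 1.0, 'q': array([-82.5237,  21.805 ,  74.3335,  -0.0005,  83.8574, -12.3352]), 'qvel': array([-0.0612,  0.0639, -0.0044,  0.0323,  0.0623,  0.0401]), 'joint_efforts': array([  0.0002, -44.8326, -23.1462,  -0.0002,   0.0006,  -0.    ]), 'position': array([ 0.1864, -0.5174,  0.2501]), 'tool_rot': array([[ 0.9408,  0.3389,  0.    ],
       [ 0.3389, -0.9408, -0.0001],
       [-0.    ,  0.0001, -1.    ]]), 'ft_force': array([-0.2835, -0.3838,  0.8599]), 'wrist_torque': array([-0.0335,  0.0333, -0.0569]), 'gripper_force': 0.0, 'grip_width': 0.0853202303861047}
```

View pics/top0.png

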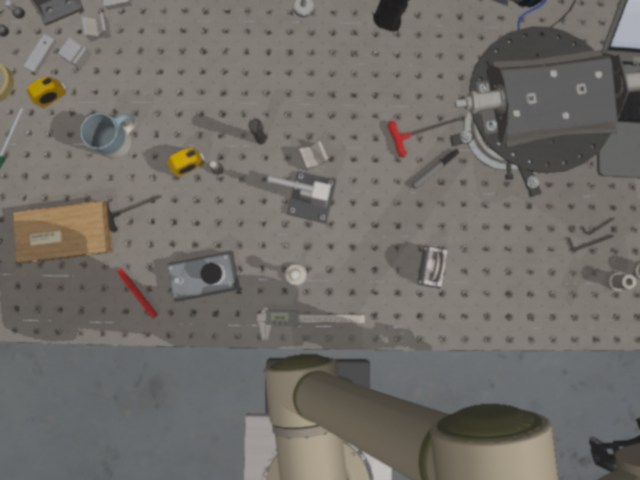

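View pics/side0.png

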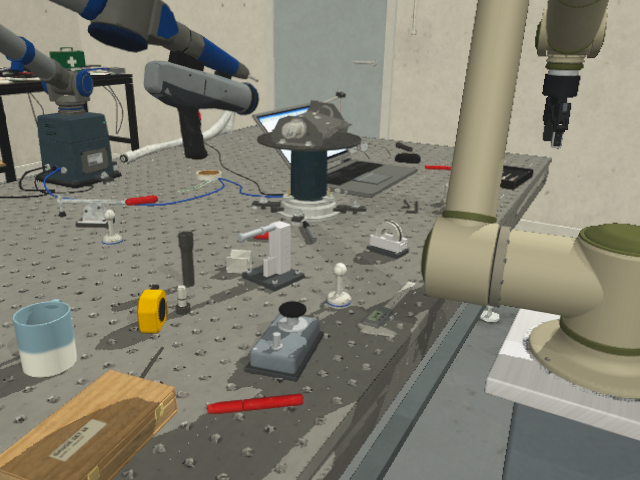

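```bash
cat >> h.py <<'E'
def cloud(c,d,c0,c1,r0,r1):
    v,u=np.mgrid[r0:r1,c0:c1]; P=[]
    for a,b in zip(u.ravel(),v.ravel()):
        if d[b,a]>0: P.append(np.r_[at_depth(c,(a,b),d[b,a])])
    return np.array(P)
def pca(Q):
    m=np.median(Q,0); w,s,vt=np.linalg.svd((Q-Q.mean(0))[:,:2]); return Q.mean(0),vt[0],np.ptp((Q-Q.mean(0))[:,:2]@vt[:2].T,axis=0),len(Q)
E
python3 - <<'E'
from h import *
np.set_printoptions(precision=4,suppress=True)
d=np.load('top_d.npy')
P=cloud('top',d,410,455,240,295)
print('ring',pca(P[P[:,2]>.055])); print('rest',pca(P[(P[:,2]>.008)]))
P=cloud('top',d,255,340,165,225)
for lo,hi in((.09,.116),(.108,.135)):
  Q=P[(P[:,2]>lo)&(P[:,2]<hi)]; print('mandrel',pca(Q))
  print(Q[np.argsort(Q[:,1])][::6])
P=cloud('top',d,160,240,245,305)
print('sw',pca(P[(P[:,2]>.025)&(P[:,2]<.045)]),'cap',pca(P[P[:,2]>.06]))
P=cloud('top',d,245,270,110,150); print('torch',P[:,2].max(),P[P[:,2]>.05].mean(0))
print(at_z('top',(257,125),0.1))
E
```

```text
ring (array([ 0.4768, -0.2442,  0.0677]), array([-0.9861,  0.1664]), array([0.0597, 0.02  ]), 275)
rest (array([ 0.4776, -0.2373,  0.0395]), array([-0.9932,  0.1168]), array([0.0902, 0.055 ]), 920)Traceback (most recent call last):
  File "<stdin>", line 6, in <module>
  File "h.py", line 19, in cloud
    if d[b,a]>0: P.append(np.r_[at_depth(c,(a,b),d[b,a])])
                                ~~~~~~~~^^^^^^^^^^^^^^^^
  File "h.py", line 11, in at_depth
    o,d=ray(c,px); return o+d*dep
        ~~~^^^^^^
  File "h.py", line 4, in ray
    k=viewer.calibration(c); d=np.array([(px[0]-k['cx'])/k['fx'],(px[1]-k['cy'])/k['fy']]); u=d.copy()
ValueError: time passes only in moves, steps and waits
```

```bash
python3 - <<'E'
s=open('h.py').read()
s=s.replace("def ray(c,px):","_K={}\ndef cal(c):\n    if c not in _K: _K[c]=viewer.calibration(c)\n    return _K[c]\ndef ray(c,px):").replace("k=viewer.calibration(c);","k=cal(c);")
open('h.py','w').write(s)
E
python3 - <<'E'
from h import *
np.set_printoptions(precision=4,suppress=True)
d=np.load('top_d.npy')
P=cloud('top',d,255,340,165,225)
for lo,hi in((.106,.135),):
  Q=P[(P[:,2]>lo)&(P[:,2]<hi)]; print('mandrel',pca(Q))
  print(Q[np.argsort(Q[:,1])][::12])
P=cloud('top',d,160,240,245,305)
print('sw',pca(P[(P[:,2]>.025)&(P[:,2]<.045)]),'cap',pca(P[P[:,2]>.06]))
P=cloud('top',d,245,270,110,150); print('torch',P[:,2].max(),P[P[:,2]>.05].mean(0))
E
```

```text
mandrel (array([0.6319, 0.0366, 0.1168]), array([-0.2154, -0.9765]), array([0.1276, 0.0344]), 599)
[[ 0.6314 -0.0148  0.1085]
 [ 0.6383 -0.0126  0.1155]
 [ 0.6385 -0.0106  0.1143]
 [ 0.6277 -0.0086  0.1175]
 [ 0.6156 -0.0068  0.1168]
 [ 0.6098 -0.0049  0.115 ]
 [ 0.634  -0.0046  0.1158]
 [ 0.62   -0.0028  0.1145]
 [ 0.6079 -0.001   0.1139]
 [ 0.6323 -0.0006  0.1139]
 [ 0.6216  0.0013  0.1168]
 [ 0.6117  0.0031  0.1152]
 [ 0.6356  0.0035  0.1178]
 [ 0.6241  0.0053  0.1136]
 [ 0.6116  0.0071  0.1149]
 [ 0.6358  0.0075  0.1163]
 [ 0.6254  0.0094  0.1173]
 [ 0.6159  0.0112  0.1133]
 [ 0.6399  0.0116  0.1155]
 [ 0.6298  0.0134  0.1153]
 [ 0.6178  0.0153  0.1135]
 [ 0.6421  0.0156  0.1145]
 [ 0.6315  0.0175  0.1167]
 [ 0.6251  0.0194  0.1181]
 [ 0.6286  0.0214  0.121 ]
 [ 0.6356  0.0236  0.1158]
 [ 0.633   0.0275  0.1185]
 [ 0.6308  0.0314  0.1194]
 [ 0.6265  0.0353  0.1204]
 [ 0.6272  0.0395  0.1156]
 [ 0.6388  0.0416  0.1188]
 [ 0.6393  0.0457  0.1159]
 [ 0.6422  0.0496  0.122 ]
 [ 0.6394  0.0534  0.1254]
 [ 0.6292  0.0556  0.1147]
 [ 0.6404  0.0596  0.1196]
 [ 0.6329  0.0637  0.1159]
 [ 0.6362  0.0675  0.1197]
 [ 0.6445  0.0698  0.1189]
 [ 0.6427  0.0739  0.117 ]
 [ 0.6385  0.0778  0.1172]
 [ 0.6367  0.0818  0.1156]
 [ 0.6436  0.0856  0.1218]
 [ 0.6398  0.0896  0.1202]
 [ 0.6445  0.092   0.1166]
 [ 0.6463  0.096   0.118 ]
 [ 0.6499  0.0999  0.1196]
 [ 0.6513  0.1037  0.1227]
 [ 0.6517  0.1059  0.1205]
 [ 0.645   0.1095  0.1233]]
sw (array([0.4492, 0.2602, 0.0341]), array([-0.2065,  0.9784]), array([0.1364, 0.0771]), 1824) cap (array([0.4562, 0.2291, 0.068 ]), array([ 0.1865, -0.9825]), array([0.0956, 0.0446]), 383)
torch 0.11453565794320775 [0.7565 0.1393 0.0986]
```

Request:
move_arm --plan "0.052 -0.023 0 0 0 0.05 0.06;0.052 -0.023 0 0 0 0.05 0.06;0.052 -0.023 0 0 0 0.05 0.06;0.052 -0.023 0 0 0 0 0.06;0.052 -0.023 0 0 0 0 0.06;0.052 -0.023 0 0 0 0 0.06;0 0 0 0 0 0 0.06"

```text
time_s: 1.88
position: [0.4573, -0.3056, 0.2499]
tool_rot: [[0.98, 0.199, 0.0], [0.199, -0.98, 0.0], [0.0, -0.0, -1.0]]
ft_force: [-0.2, -0.2, 0.3]
grip_width: 0.0601
gripper_force: 0.0
```

Request:
move_arm --plan "0.032 -0.057 0 0 0 0 0.06;0 0 0 0 0 0.17 0.06;0 0 0 0 0 0.17 0.06;0 0 0 0 0 0 0.06"

```text
time_s: 2.38
position: [0.474, -0.2491, 0.2501]
tool_rot: [[0.99, -0.143, -0.0], [-0.143, -0.99, -0.0], [-0.0, 0.0, -1.0]]
ft_force: [-0.1, -0.5, 0.5]
grip_width: 0.0596
gripper_force: 0.0
```

```bash
python3 - <<'E'
from h import *
np.set_printoptions(precision=4,suppress=True)
s=env.observe();print(s['position'],s['tool_rot'][:,0])
im,d=viewer.get_image('wrist'); save('w1',im); np.save('w1.npy',d); cal('wrist')
print(d[d>0].min(),d.max(),-np.array(cal('wrist')['R']).T@np.array(cal('wrist')['t']))
for n,z in (('rest',0),('ring',.0445)):
    for r in pinpoint('wrist',n)[:1]+[dict(conf=x['conf'],pixel=x['extent'][:2],e=x['extent']) for x in recognise('wrist',n)[:1]]:
        p=r['pixel']; print(n,r,at_z('wrist',p,z))
v,u=np.mgrid[0:480:4,0:640:4]
P=np.array([at_depth('wrist',(a,b),d[b,a]) for a,b in zip(u.ravel(),v.ravel()) if d[b,a]>0])
P=P[np.linalg.norm(P[:,:2]-[.477,-.244],axis=1)<.06]
for lo,hi in((.05,.09),(.068,.09),(.03,.042),(.009,.042)):
  Q=P[(P[:,2]>lo)&(P[:,2]<hi)]; print(lo,pca(Q),Q[:,2].max(), cv2.minAreaRect((Q[:,:2]*1000).astype(np.float32)))
E
```

```text
[ 0.474  -0.2491  0.2501] [ 0.9897 -0.1429 -0.0001]
0.05736071 1.4223306 [ 0.5475 -0.2597  0.3756]
rest {'pixel': [309.6, 205.7], 'conf': 0.72} [ 0.4782 -0.2424  0.    ]
rest {'conf': 0.78, 'pixel': [314.1, 207.6], 'e': [314.1, 207.6, 52.4, 88.5]} [ 0.4755 -0.2469  0.    ]
ring {'pixel': [311.1, 213.0], 'conf': 0.61} [ 0.4792 -0.2448  0.0445]
ring {'conf': 0.75, 'pixel': [314.9, 212.9], 'e': [314.9, 212.9, 23.8, 65.1]} [ 0.4788 -0.2484  0.0445]
0.05 (array([ 0.4822, -0.2489,  0.0712]), array([-0.9768,  0.2142]), array([0.055, 0.019]), 84) 0.07791549689217392 ((480.8142395019531, -248.0309600830078), (18.184925079345703, 54.15724563598633), 81.36682891845703)
0.068 (array([ 0.4794, -0.2488,  0.0741]), array([-0.9731,  0.2303]), array([0.0411, 0.0185]), 62) 0.07791549689217392 ((479.25439453125, -247.67591857910156), (18.035348892211914, 39.660194396972656), 82.0742416381836)
0.03 (array([ 0.4846, -0.2471,  0.0382]), array([-0.9783,  0.2074]), array([0.079 , 0.0377]), 99) 0.041705857830818927 ((478.32080078125, -247.57254028320312), (35.38197326660156, 77.86092376708984), 80.95057678222656)
0.009 (array([ 0.4846, -0.2447,  0.0271]), array([-0.9842,  0.177 ]), array([0.0848, 0.0526]), 182) 0.041705857830818927 ((479.6391296386719, -245.9939727783203), (51.75101852416992, 84.71859741210938), 80.63005828857422)
```

View pics/w1.png

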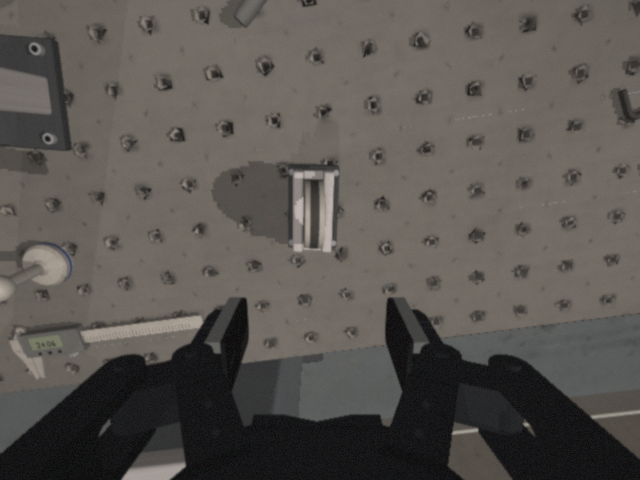

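Request:
move_arm --plan "0.0045 -0.003 0.05 0 0 0.013 0.05;0 0 0.05 0 0 0 0.05;0 0 0.04 0 0 0 0.05;0 0 0.02 0 0 0 0.05;0 0 0.006 0 0 0 0.05;0 0 0 0 0 0 0.03;0 0 0 0 0 0 0.01;0 0 0 0 0 0 0.01;0 0 0 0 0 0 0.01;0 0 0 0 0 0 0.01" --grip_force 60

```text
time_s: 3.88
position: [0.4798, -0.2467, 0.0851]
tool_rot: [[0.988, -0.156, 0.002], [-0.156, -0.988, -0.002], [0.002, 0.001, -1.0]]
ft_force: [0.3, 0.2, 6.4]
grip_width: 0.0157
gripper_force: 60.2
```

```bash
python3 - <<'E'
from h import *
im,d=viewer.get_image('wrist'); save('w2',im)
E
```

```text
(no output)
```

View pics/w2.png

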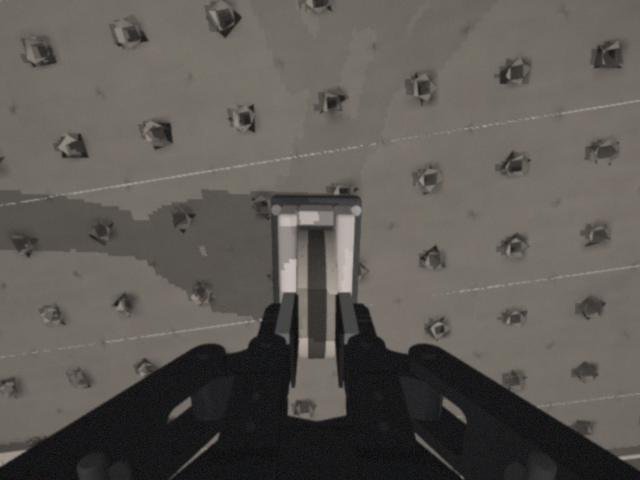

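Request:
move_arm --plan "0 0 0 0 0 0 0.01;0 0 -0.005 0 0 0 0.01;0 0 -0.015 0 0 0 0.01;0 0 -0.03 0 0 0 0.01;0 0 -0.03 0 0 0 0.01;0 0 0 0 0 0 0.01;0 0 0 0 0 0 0.01" --grip_force 90

```text
time_s: 4.8
position: [0.4788, -0.2458, 0.1631]
tool_rot: [[0.988, -0.157, -0.001], [-0.157, -0.988, 0.001], [-0.002, -0.001, -1.0]]
ft_force: [-0.0, 0.4, -3.8]
grip_width: 0.0144
gripper_force: 88.6
```

```bash
python3 - <<'E'
from h import *
np.set_printoptions(precision=4,suppress=True)
s=env.observe();print(s['position'],s['ft_force'],s['wrist_torque'])
im,d=viewer.get_image('wrist'); save('w3',im)
im,d=viewer.get_image('side'); save('s3',im); 
print(pinpoint('side','ring')[:2],recognise('side','ring')[:1])
im=im[:,:,:]; c=cv2.resize(im[160:280,330:450],(480,480)); w=cv2.imread('pics/w3.png')[:,120:440,::-1]
save('c3',np.hstack([c,w]))
E
```

```text
[ 0.4788 -0.2458  0.1631] [-0.0079  0.3641 -3.7507] [ 0.0176 -0.0055  0.0316]
[{'pixel': [390.5, 204.3], 'conf': 0.68}] [{'extent': [391.2, 204.6, 28.0, 27.2], 'conf': 0.82}]
```

View pics/c3.png

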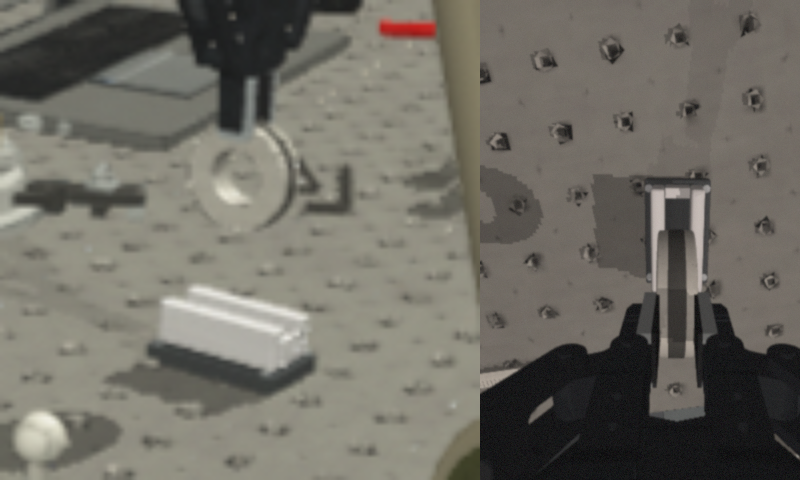

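Request:
move_arm --plan "0 0 -0.045 0 0 0 0.01;0 0 -0.042 0 0 0 0.01;0.0086 -0.05 0 0 0 0 0.01;0.0086 -0.05 0 0 0 0 0.01;0.0086 -0.05 0 0 0 0 0.01;0.0086 -0.05 0 0 0 0 0.01;0.0086 -0.05 0 0 0 0 0.01;0.0086 -0.05 0 0 0 0 0.01;0.0086 -0.05 0 0 0 0 0.01;0.0086 -0.05 0 0 0 0 0.01;0 0 0 0 0 0.05 0.01;0 0 0 0 0 0 0.01"

```text
time_s: 6.5
position: [0.6097, 0.1384, 0.25]
tool_rot: [[0.979, -0.205, -0.002], [-0.205, -0.979, -0.0], [-0.002, 0.001, -1.0]]
ft_force: [0.1, -0.5, -4.1]
grip_width: 0.0145
gripper_force: 89.3
```

```bash
python3 - <<'E'
from h import *
np.set_printoptions(precision=4,suppress=True)
s=env.observe();print(s['position'],s['tool_rot'][:,1],s['ft_force'])
im,d=viewer.get_image('wrist'); save('w4',im); np.save('w4.npy',d); cal('wrist')
for n,z in (('stand',0),('seat',.115),('ring',.17)):
    for r in pinpoint('wrist',n)[:2]: p=r['pixel']; print(n,r,at_z('wrist',p,z))
v,u=np.mgrid[0:480:2,0:640:2]
P=np.array([at_depth('wrist',(a,b),d[b,a]) for a,b in zip(u.ravel(),v.ravel()) if d[b,a]>.1])
A=P[(np.abs(P[:,0]-.642)<.05)&(P[:,1]>-.03)&(P[:,1]<.13)&(P[:,2]>.095)&(P[:,2]<.13)]
# mandrel part: fit edges per slice
M=A[A[:,1]>.02]; print(pca(M)); 
for y in np.arange(-.02,.125,.006):
    q=A[abs(A[:,1]-y)<.003]
    if len(q)>3: print(round(y,3),len(q),q[:,0].min(),q[:,0].max(),q[:,2].max())
F=P[(np.abs(P[:,0]-.642)<.1)&(P[:,1]>-.06)&(P[:,1]<.13)&(P[:,2]>.007)&(P[:,2]<.02)]; print('foot',cv2.minAreaRect((F[:,:2]*1000).astype(np.float32)))
E
```

```text
[0.6097 0.1384 0.25  ] [-0.2046 -0.9788  0.0006] [ 0.0646 -0.5197 -4.128 ]
stand {'pixel': [422.8, 169.1], 'conf': 0.76} [0.6276 0.0199 0.    ]
stand {'pixel': [410.3, 318.1], 'conf': 0.61} [0.4565 0.0552 0.    ]
seat {'pixel': [385.4, 182.2], 'conf': 0.64} [0.6407 0.0794 0.115 ]
ring {'pixel': [315.0, 289.6], 'conf': 0.61} [0.5914 0.1425 0.17  ]
(array([0.6376, 0.0634, 0.1214]), array([0.2543, 0.9671]), array([0.0962, 0.0234]), 655)
-0.014 32 0.6162157304453206 0.6387439960389371 0.11947105459232082
-0.008 91 0.6065633828102568 0.640041113762872 0.12022030525391036
-0.002 98 0.6070562290761637 0.6414103477137485 0.12017486300768404
0.004 101 0.6084395064748288 0.642923215114022 0.12011724859711231
0.01 101 0.6096263215376146 0.6439661169271498 0.1208051119879463
0.016 134 0.6108836554007224 0.6442816123480345 0.12355820597028022
0.022 84 0.6119938982183739 0.6353808288766274 0.12432040574348985
0.028 38 0.6244687612426618 0.6370085664154458 0.12441180896498932
0.034 40 0.6255413368549815 0.6382878499984163 0.12437370861745811
0.04 37 0.6270560805984925 0.6393815408903963 0.124015958
[... 212 characters left out ...]
4 40 0.6321251572564034 0.6445528517306093 0.1247049980286557
0.07 37 0.6329954770518045 0.6455459673257714 0.12396380736099805
0.076 38 0.6342828178692165 0.6471648964246374 0.12481317300376582
0.082 40 0.6355520398672855 0.6483975549894196 0.12376847470610441
0.088 37 0.6368720672458201 0.6495469259956669 0.12453216573858378
0.094 38 0.6379363911316599 0.6506297113057594 0.12478893699027421
0.1 40 0.6393101262990936 0.654818391342039 0.12409257599826728
0.106 47 0.6400974379775937 0.6557404102538187 0.12658323162737373
0.112 18 0.6401099308003236 0.6528523988992889 0.12480327251102424
foot ((657.7818603515625, 17.545757293701172), (92.36717224121094, 156.64418029785156), 79.50459289550781)
```

View pics/w4.png

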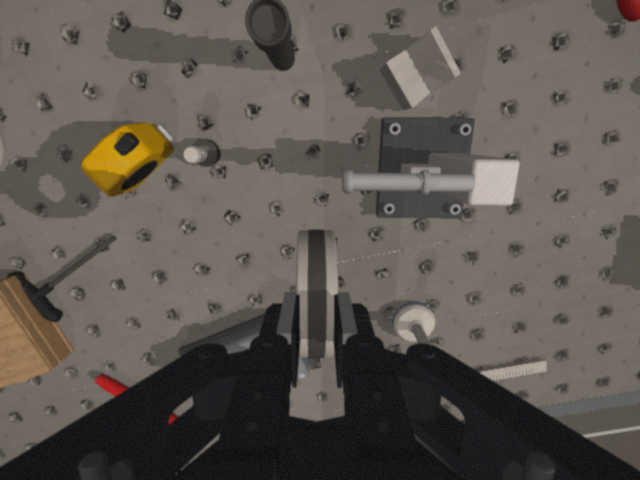

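Request:
move_arm --plan "0.043 -0.0098 0 0 0 0 0.01;0 0 0.045 0 0 0 0.01;0 0 0.0345 0 0 0 0.01;0 0 0.015 0 0 0 0.01;0 0 0 0 0 0 0.01;0 0 0 0 0 0 0.01"

```text
time_s: 7.45
position: [0.6547, 0.1387, 0.1584]
tool_rot: [[0.979, -0.206, 0.003], [-0.206, -0.979, 0.0], [0.003, -0.001, -1.0]]
ft_force: [0.6, -0.3, -2.9]
grip_width: 0.0146
gripper_force: 89.4
```

```bash
python3 - <<'E'
from h import *
np.set_printoptions(precision=4,suppress=True)
s=env.observe();p=s['position'];R=s['tool_rot'];print(p,R,s['ft_force'])
im,d=viewer.get_image('side'); save('s5',im)
print(pinpoint('side','ring')[:1],recognise('side','ring')[:1], proj('side',p+R[:,2]*.0406),proj('side',[.6538,.1392,.115]),proj('side',[.6477,.1098,.115]))
c0,r0=proj('side',[.65,.11,.12]).astype(int)
save('c5',cv2.resize(im[r0-60:r0+60,c0-60:c0+60],(600,600),interpolation=cv2.INTER_CUBIC))
print(c0,r0)
E
```

```text
[0.6547 0.1387 0.1584] [[ 0.9786 -0.2058  0.0032]
 [-0.2058 -0.9786  0.0001]
 [ 0.0031 -0.0007 -1.    ]] [ 0.5971 -0.2627 -2.9286]
[{'pixel': [230.1, 242.5], 'conf': 0.6}] [{'extent': [228.6, 241.7, 29.1, 32.2], 'conf': 0.92}] [226.8381 240.9069] [227.1555 242.4691] [238.9295 238.4307]
237 235
```

View pics/c5.png

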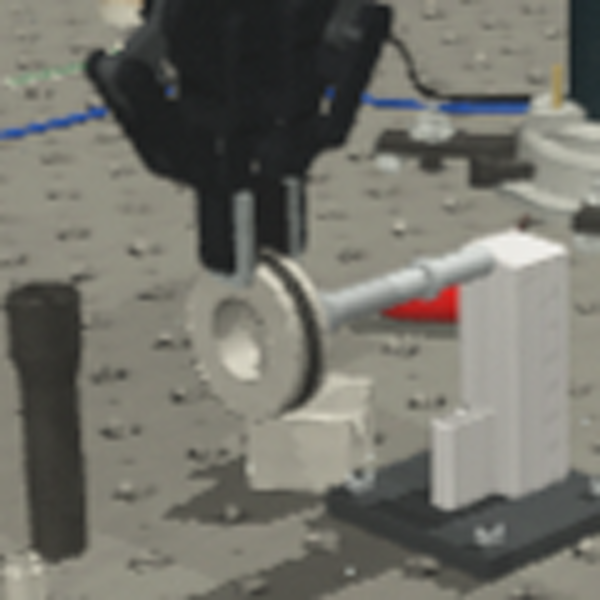

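Request:
move_arm --plan "-0.001 0.015 -0.001 0 0 0 0.01;0 0.01 0 0 0 0 0.01;0 0.01 0 0 0 0 0.01;0 0.01 0 0 0 0 0.01;0 0.01 0 0 0 0 0.01;0 0.007 0 0 0 0 0.01;0 0 0 0 0 0 0.01"

```text
time_s: 8.48
position: [0.6402, 0.0778, 0.1576]
tool_rot: [[0.978, -0.206, -0.0], [-0.206, -0.978, 0.0], [-0.0, -0.0, -1.0]]
ft_force: [-0.6, 0.5, -3.0]
grip_width: 0.0146
gripper_force: 89.3
```

```bash
python3 - <<'E'
from h import *
np.set_printoptions(precision=4,suppress=True)
s=env.observe();p=s['position'];R=s['tool_rot'];print(p,R,s['ft_force'],s['wrist_torque'])
im,d=viewer.get_image('side'); save('s6',im); c0,r0=237,235
w,_=viewer.get_image('wrist'); a=cv2.resize(im[r0-50:r0+50,c0-45:c0+55],(400,400),interpolation=cv2.INTER_CUBIC)
save('c6',np.hstack([a,cv2.resize(w[150:450,170:470],(400,400))]))
E
```

```text
[0.6402 0.0778 0.1576] [[ 0.9785 -0.2063 -0.    ]
 [-0.2063 -0.9785  0.    ]
 [-0.     -0.     -1.    ]] [-0.5659  0.4608 -3.0012] [ 0.0042 -0.0304  0.0097]
```

View pics/c6.png

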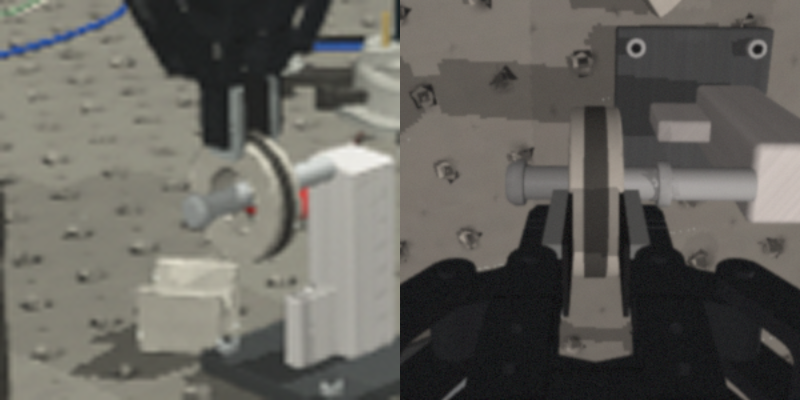

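Request:
move_arm --plan "0 -0.001 0.003 0 0 0 0.01;0 0 0.003 0 0 0 0.01;0 0 0.001 0 0 0 0.01;0 0 0 0 0 0 0.01"

```text
time_s: 9.07
position: [0.6404, 0.0793, 0.1504]
tool_rot: [[0.979, -0.206, -0.0], [-0.206, -0.979, 0.0], [-0.0, 0.0, -1.0]]
ft_force: [-0.5, 0.0, -3.7]
grip_width: 0.0148
gripper_force: 89.3
```

Request:
move_arm --plan "0 0 0.001 0 0 0 0.01;0 0 0 0 0 0 0.01"

```text
time_s: 9.32
position: [0.6404, 0.0793, 0.1495]
tool_rot: [[0.979, -0.206, -0.0], [-0.206, -0.979, 0.0], [-0.0, 0.0, -1.0]]
ft_force: [-0.9, 0.5, -3.7]
grip_width: 0.0146
gripper_force: 89.3
```

Request:
move_arm --plan "0 0 0.001 0 0 0 0.01;0 0 0 0 0 0 0.01"

```text
time_s: 9.57
position: [0.6405, 0.0793, 0.1488]
tool_rot: [[0.979, -0.206, 0.0], [-0.206, -0.979, -0.0], [0.0, -0.0, -1.0]]
ft_force: [-0.2, -0.6, -2.3]
grip_width: 0.0144
gripper_force: 89.6
```

Request:
move_arm --plan "0 0 0.001 0 0 0 0.01;0 0 0 0 0 0 0.01"

```text
time_s: 9.82
position: [0.6407, 0.0793, 0.1485]
tool_rot: [[0.979, -0.206, 0.002], [-0.206, -0.979, -0.0], [0.002, -0.0, -1.0]]
ft_force: [-2.7, 0.6, 5.8]
grip_width: 0.0147
gripper_force: 90.4
```

Request:
move_arm --plan "0 0 -0.0005 0 0 0 0.02;0 0 0 0 0 0 0.024;0 0 0 0 0 0 0.03;0 0 0 0 0 0 0.03;0 0 -0.004 0 0 0 0.03;0 0 -0.01 0 0 0 0.03;0 0 -0.02 0 0 0 0.03;0 0 -0.04 0 0 0 0.03;0 0 0 0 0 0 0.03" --grip_force 20

```text
time_s: 10.95
position: [0.6415, 0.0793, 0.2262]
tool_rot: [[0.979, -0.206, 0.007], [-0.206, -0.979, -0.0], [0.007, -0.001, -1.0]]
ft_force: [0.1, 1.6, -0.3]
grip_width: 0.0304
gripper_force: 0.0
```

```bash
python3 - <<'E'
from h import *
np.set_printoptions(precision=4,suppress=True)
s=env.observe();p=s['position'];R=s['tool_rot'];print(p,s['ft_force'],s['grip_width'])
im,d=viewer.get_image('side'); save('s7',im); c0,r0=237,235
w,_=viewer.get_image('wrist'); a=cv2.resize(im[r0-50:r0+50,c0-45:c0+55],(400,400),interpolation=cv2.INTER_CUBIC)
save('c7',np.hstack([a,cv2.resize(w[150:450,170:470],(400,400))]))
E
```

```text
[0.6415 0.0793 0.2262] [ 0.097   1.5993 -0.3055] 0.030391670882552263
```

View pics/c7.png

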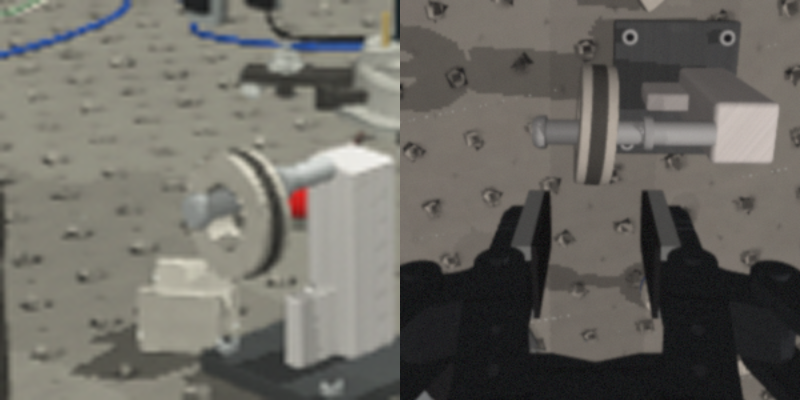

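Request:
move_arm --plan "-0.01 0 -0.024 0 0 0 0.02;-0.041 -0.022 0 0 0 0 0;-0.041 -0.022 0 0 0 0 0;-0.041 -0.022 0 0 0 0 0;-0.041 -0.022 0 0 0 0 0;-0.038 -0.021 0 0 0 0 0;0 0 0 0 0 0 0;0 0 0 0 0 0 0" --grip_force 40

```text
time_s: 12.05
position: [0.4557, 0.2293, 0.2456]
tool_rot: [[0.979, -0.206, -0.001], [-0.206, -0.979, -0.0], [-0.001, 0.001, -1.0]]
ft_force: [1.0, -0.8, -0.3]
grip_width: -0.0005
gripper_force: 0.0
```

```bash
python3 - <<'E'
from h import *
np.set_printoptions(precision=4,suppress=True)
s=env.observe();p=s['position'];R=s['tool_rot'];print(p,R,s['ft_force'],s['grip_width'])
im,d=viewer.get_image('wrist'); save('w8',im); cal('wrist')
for n,z in (('cap_top',.07),('index_top',.06),('switch',0)):
    for r in pinpoint('wrist',n)[:2]: q=r['pixel']; print(n,r,at_z('wrist',q,z),at_depth('wrist',q,d[int(q[1]),int(q[0])]))
e=recognise('wrist','cap_top')[:1]; print(e, at_z('wrist',e[0]['extent'][:2],.07) if e else '')
v,u=np.mgrid[0:480:2,0:640:2]
P=np.array([at_depth('wrist',(a,b),d[b,a]) for a,b in zip(u.ravel(),v.ravel()) if d[b,a]>.1])
A=P[(np.hypot(P[:,0]-.456,P[:,1]-.229)<.035)&(P[:,2]>.062)&(P[:,2]<.08)]
print(len(A),A.min(0),A.max(0),np.median(A,0),cv2.minEnclosingCircle((A[:,:2]*1000).astype(np.float32)))
E
```

```text
[0.4557 0.2293 0.2456] [[ 0.9786 -0.2057 -0.0006]
 [-0.2057 -0.9786 -0.0004]
 [-0.0005  0.0005 -1.    ]] [ 0.9671 -0.8414 -0.2868] -0.0005412787154314154
cap_top {'pixel': [314.6, 225.9], 'conf': 0.98} [0.4555 0.2306 0.07  ] [0.456  0.2305 0.0721]
index_top {'pixel': [245.2, 254.3], 'conf': 0.59} [0.4398 0.3002 0.06  ] [0.4402 0.2998 0.0613]
switch {'pixel': [294.9, 219.3], 'conf': 0.96} [0.4501 0.2538 0.    ] [0.4648 0.2463 0.0696]
[{'extent': [316.2, 221.9, 55.6, 52.5], 'conf': 0.87}] [0.4588 0.2285 0.07  ]
509 [0.4336 0.2056 0.0659] [0.4789 0.2503 0.0736] [0.4577 0.2277 0.0713] ((456.4599914550781, 227.96676635742188), 22.836124420166016)
```

View pics/w8.png

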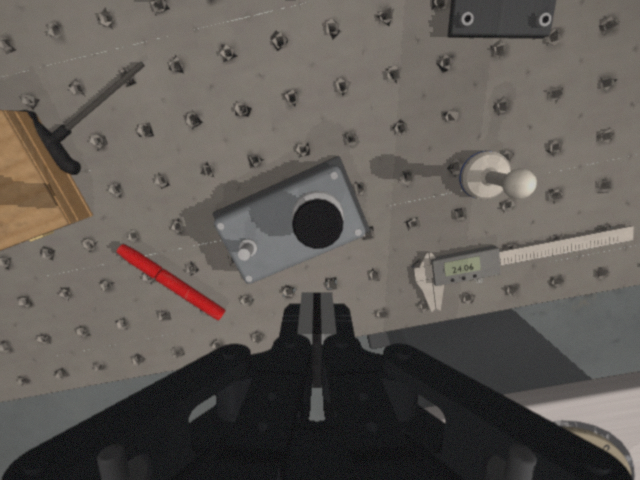

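Request:
move_arm --plan "0 0 0.04 0 0 0 0;0 0 0.04 0 0 0 0;0 0 0.04 0 0 0 0;0 0 0.02 0 0 0 0;0 0 0.0095 0 0 0 0;0 0 0 0 0 0 0;0 0 0 0 0 0 0"

```text
time_s: 13.18
position: [0.4559, 0.2296, 0.0974]
tool_rot: [[0.979, -0.206, 0.002], [-0.206, -0.979, 0.0], [0.002, -0.001, -1.0]]
ft_force: [-0.5, 0.7, 0.0]
grip_width: 0.0003
gripper_force: 0.0
```

Request:
move_arm --plan "0 0 0.001 0 0 0 0;0 0 0.001 0 0 0 0;0 0 0 0 0 0 0"

```text
time_s: 13.55
position: [0.4554, 0.2296, 0.0946]
tool_rot: [[0.979, -0.206, 0.0], [-0.206, -0.979, 0.0], [0.0, -0.0, -1.0]]
ft_force: [-0.1, 0.1, 0.7]
grip_width: 0.0
gripper_force: 0.0
```

Request:
move_arm --plan "0 0 0.001 0 0 0 0;0 0 0.001 0 0 0 0;0 0 0.001 0 0 0 0;0 0 0 0 0 0 0"

```text
time_s: 14.05
position: [0.4554, 0.2296, 0.0914]
tool_rot: [[0.979, -0.206, -0.0], [-0.206, -0.979, -0.0], [-0.0, 0.0, -1.0]]
ft_force: [-0.5, 0.4, -0.1]
grip_width: 0.0001
gripper_force: 0.0
```

Request:
move_arm --plan "0 0 0.001 0 0 0 0;0 0 0 0 0 0 0;0 0 0 0 0 0 0"

```text
time_s: 14.42
position: [0.4554, 0.2296, 0.0905]
tool_rot: [[0.979, -0.206, 0.0], [-0.206, -0.979, 0.0], [0.0, -0.0, -1.0]]
ft_force: [0.1, 0.2, -0.5]
grip_width: 0.0002
gripper_force: 0.0
```

Request:
move_arm --plan "0 0 0.001 0 0 0 0;0 0 0 0 0 0 0;0 0 0 0 0 0 0"

```text
time_s: 14.8
position: [0.4554, 0.2296, 0.0895]
tool_rot: [[0.979, -0.206, 0.0], [-0.206, -0.979, 0.0], [-0.0, -0.0, -1.0]]
ft_force: [-0.2, 0.3, 0.7]
grip_width: -0.0003
gripper_force: 0.0
```

Request:
move_arm --plan "0 0 0.001 0 0 0 0;0 0 0 0 0 0 0;0 0 0 0 0 0 0"

```text
time_s: 15.18
position: [0.4555, 0.2296, 0.0887]
tool_rot: [[0.979, -0.206, 0.0], [-0.206, -0.979, 0.0], [0.0, -0.0, -1.0]]
ft_force: [-0.5, -0.7, 3.5]
grip_width: 0.0
gripper_force: 1.8
```

Request:
move_arm --plan "0 0 0.001 0 0 0 0;0 0 0 0 0 0 0;0 0 0 0 0 0 0"

```text
time_s: 15.55
position: [0.4555, 0.2296, 0.0876]
tool_rot: [[0.979, -0.206, 0.0], [-0.206, -0.979, 0.0], [0.0, -0.0, -1.0]]
ft_force: [-0.9, -0.4, 3.7]
grip_width: 0.0003
gripper_force: 2.0
```

Request:
move_arm --plan "0 0 0.001 0 0 0 0;0 0 0.001 0 0 0 0;0 0 0.001 0 0 0 0;0 0 0.001 0 0 0 0;0 0 0.001 0 0 0 0;0 0 0.001 0 0 0 0;0 0 0.001 0 0 0 0;0 0 0 0 0 0 0;0 0 0 0 0 0 0"

```text
time_s: 16.68
position: [0.4555, 0.2296, 0.0807]
tool_rot: [[0.979, -0.206, 0.0], [-0.206, -0.979, 0.0], [0.0, -0.0, -1.0]]
ft_force: [-0.9, 0.1, 6.7]
grip_width: 0.0
gripper_force: 3.4
```

Request:
move_arm --plan "0 0 0.001 0 0 0 0;0 0 0.0007 0 0 0 0;0 0 0 0 0 0 0;0 0 0 0 0 0 0;0 0 0 0 0 0 0;0 0 0 0 0 0 0"

```text
time_s: 17.42
position: [0.4555, 0.2296, 0.0791]
tool_rot: [[0.979, -0.206, 0.0], [-0.206, -0.979, 0.0], [0.0, -0.0, -1.0]]
ft_force: [-0.9, -0.3, 6.8]
grip_width: -0.0003
gripper_force: 3.7
```

```bash
python3 - <<'E'
from h import *
np.set_printoptions(precision=4,suppress=True)
s=env.observe();print(s['time_s'],s['position'],s['ft_force'])
a,_=viewer.get_image('side'); save('s9',a)
c=cv2.resize(a[270:370,240:340],(400,400),interpolation=cv2.INTER_CUBIC); b=cv2.resize(a[185:285,192:292],(400,400),interpolation=cv2.INTER_CUBIC)
save('c9',np.hstack([c,b]))
E
```

```text
17.425 [0.4555 0.2296 0.0791] [-0.9373 -0.311   6.8077]
```

View pics/c9.png

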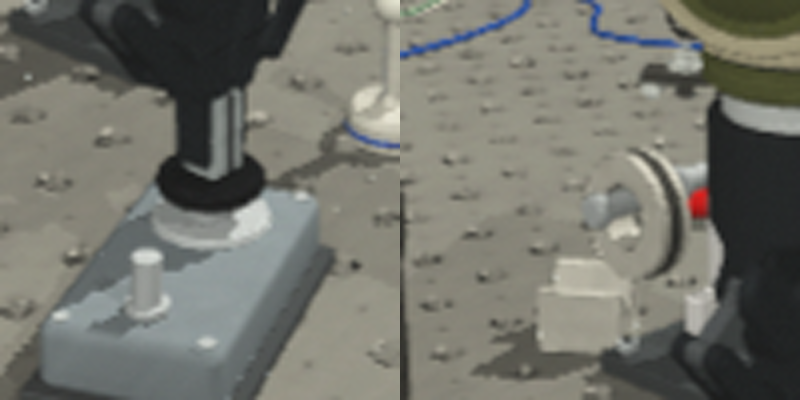

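Cap is pressed and the ring hangs on the mandrel. I'll hold for over three seconds.

Request:
move_arm --plan "0 0 0 0 0 0 0;0 0 0 0 0 0 0;0 0 0 0 0 0 0;0 0 0 0 0 0 0;0 0 0 0 0 0 0;0 0 0 0 0 0 0;0 0 0 0 0 0 0;0 0 0 0 0 0 0;0 0 0 0 0 0 0;0 0 0 0 0 0 0;0 0 0 0 0 0 0;0 0 0 0 0 0 0"

```text
time_s: 18.98
position: [0.4555, 0.2296, 0.0791]
tool_rot: [[0.979, -0.206, 0.0], [-0.206, -0.979, 0.0], [0.0, -0.0, -1.0]]
ft_force: [-1.5, -0.3, 7.1]
grip_width: 0.0004
gripper_force: 3.7
```

Request:
move_arm --plan "0 0 0 0 0 0 0;0 0 0 0 0 0 0;0 0 0 0 0 0 0;0 0 0 0 0 0 0;0 0 0 0 0 0 0;0 0 0 0 0 0 0;0 0 0 0 0 0 0;0 0 0 0 0 0 0;0 0 0 0 0 0 0;0 0 0 0 0 0 0;0 0 0 0 0 0 0;0 0 0 0 0 0 0"

```text
time_s: 20.48
position: [0.4555, 0.2296, 0.0791]
tool_rot: [[0.979, -0.206, 0.0], [-0.206, -0.979, 0.0], [0.0, -0.0, -1.0]]
ft_force: [-1.7, 0.5, 7.4]
grip_width: -0.0001
gripper_force: 3.7
```

Request:
move_arm --plan "0 0 0 0 0 0 0;0 0 0 0 0 0 0;0 0 0 0 0 0 0;0 0 0 0 0 0 0;0 0 0 0 0 0 0;0 0 0 0 0 0 0;0 0 0 0 0 0 0;0 0 0 0 0 0 0"

```text
time_s: 21.48
position: [0.4555, 0.2296, 0.0791]
tool_rot: [[0.979, -0.206, 0.0], [-0.206, -0.979, 0.0], [0.0, -0.0, -1.0]]
ft_force: [-1.3, -0.1, 7.3]
grip_width: 0.0002
gripper_force: 3.7
```

```bash
python3 -c "
from rig import env
s=env.observe();print(s['time_s'],s['position'],s['ft_force'])
print(env.close_job())"
```

```text
21.475 [0.45547701 0.22958173 0.07905261] [-1.33754894 -0.05420186  7.30580147]
the job is handed in; nothing more can be done
None
```

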